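Seat a chip in the reballing jig and poise the flux syringe over it

TASK

Get the big square chip ready for fluxing. Set it down flat in the square pocket of the reballing jig, pads up as it lies now, fully home on the pocket's floor, and let go of it; then draw the flux syringe up out of the tool rack, lean it over to about 45 degrees with the needle pointing down, and hold the needle tip about a centimetre above the middle of the seated chip without touching it. Finish like that: the program ends with the gripper still holding the syringe there, motionless; never press the needle on the chip, and leave the pen, the driver and everything else on the bench where they are.

Things in the scene. Friction and masses are not known exactly. Their poses are not given: they have to be found in the camera images.
- bga_chip: square ball-grid chip package, 45 x 45 x 5.5 mm, 30 g, lying flat on the 2 mm grey work mat: plain metal lid down, dark green face with rows of small brass pads up. Origin: centre of its underside; z up out of the pads, x and y along its edges
- jig: aluminium reballing jig, fixed: base plate 100 x 100 x 6 mm, on it four corner blocks (tops at 16 mm) round a pocket 48 x 48 x 4 mm with 2 mm 45-degree lead-ins; the pocket's floor is four corner ledges at 12 mm. Open channels 32 mm wide along x and y cross the middle of all four sides down to the base plate: room for fingertips. Origin: centre of the underside; x, y along the pocket's sides, z up
- seat (a point): centre of the pocket's floor (12 mm above the jig's underside, about 14 mm above the bench); where the centre of the chip's underside belongs
- tool_rack: grey plastic tool rack, fixed, 72 x 158 mm, 70 mm high: upper plate with holes (top face at 70 mm) over a shelf (top face at 45 mm). Three sockets in a row at y = -50, 0 and +50 mm; the end ones are 20.5 mm wide with an 8 mm needle hole in the shelf below. Origin: centre of the underside; y along the row, z up
- flux_syringe: flux syringe, 122 mm, 20 g: green barrel 17 mm thick, 70 mm long; white plunger (26 mm) above, thin blue needle below. Stands needle down in either END socket of the rack, barrel on the shelf, 45 mm of it above the rack, top at 141 mm. +y runs from needle to plunger (up at the start); x along the rack's x; grip across x or z (17 mm each). Origin on the barrel's side, 9 mm off its axis, mid-length
- barrel_mid (a point): point on the syringe's axis at the middle of the barrel (80 mm above the bench at the start); the barrel reaches 35 mm either way
- needle_tip (a point): tip of the syringe's needle, on its axis, 61 mm from barrel_mid (19 mm above the bench at the start)
- marker_pen: capped marker pen, a smooth 17 mm round rod 75 mm tall, standing in the rack's other end socket (top at 120 mm); no plunger, no needle. Origin 9 mm beside its axis, at its foot; z up. Leave it
- driver: grey precision screwdriver (12 mm handle, 119 mm long) standing bit down in the rack's middle socket, its top about 120 mm above the bench. Origin beside the axis, 20 mm above the handle's lower end. Leave it
- screw_dish: round steel dish, 72 mm wide, 16 mm high, on the bench. Origin: centre of its underside. Leave it
- flux_tub: round screw-lid tub, 43 mm wide, 24 mm high. Origin: centre of its underside. Leave it
- tweezers: tweezers lying flat, 124 mm long. Origin: underneath their middle. Leave them
- solder_spool: spool of solder, 52 mm wide, 32 mm high. Origin: centre of its underside. Leave it
- ipa_bottle: pump bottle, 64 mm wide, 116 mm high. Origin: centre of its underside. Leave it
- phone: phone under repair lying flat, 138 x 68 x 8 mm. Origin: centre of its underside. Leave it
Things that resemble listed ones, but are neither listed nor needed, are in the scene too. Several things have the shape of the bga_chip; the one meant has the colours described above.

How it is judged (in metres and radians):
On the way, in this order (a step that is already met when the one before it is completed fails the run):
1. the chip lies fully home in the jig's pocket, pads up, released (horizontal distance between bga_chip and seat below 0.003 m and z of bga_chip in the frame of seat between -0.0015 and 0.0015 m and angle between bga_chip's own z axis and vertical below 0.05 rad and contact force between bga_chip and the fingers below 0.05 N), for 0.2 s.
2. the syringe is drawn clear above the rack, carried by the fingers alone (z of needle_tip in the frame of tool_rack above 0.075 m and contact force between flux_syringe and the fingers above 0.5 N and contact force between flux_syringe and tool_rack below 0.05 N and contact force between flux_syringe and jig below 0.05 N and contact force between flux_syringe and bga_chip below 0.05 N), for 0.2 s.
At the end, for the whole second after the job is handed in: Chip in the pocket (within 3 mm of centre, 1.5 mm in height, level, pads up), not touched by robot or syringe; syringe held still by the fingers alone, leaning 32 to 58 degrees from upright, needle down, tip 2 to 22 mm above the pads and within 12 mm of the chip's centre (all of step 1 and contact force between flux_syringe and the fingers above 0.5 N and contact force between flux_syringe and tool_rack below 0.05 N and contact force between flux_syringe and jig below 0.05 N and contact force between flux_syringe and bga_chip below 0.05 N and contact force between bga_chip and the arm below 0.05 N and horizontal distance between needle_tip and bga_chip below 0.012 m and z of needle_tip in the frame of bga_chip between 0.0075 and 0.0275 m and angle between flux_syringe's own y axis and vertical between 0.56 and 1.01 rad and linear speed of flux_syringe below 0.02 m/s); the arm keeps its last pose, push and grip.
It fails at once if the syringe presses on the chip with more than 1 N (contact force between flux_syringe and bga_chip above 1 N).
It fails at once if the pen or the driver is pulled out of the rack or knocked over (distance of any of marker_pen, driver from where it was at the start of the episode above 0.03 m).
It fails at once if something else on the bench is pushed more than 3 cm away (distance of any of screw_dish, flux_tub, tweezers, solder_spool, ipa_bottle, phone from where it was at the start of the episode above 0.03 m).
It also fails if it takes over 54 s, if anything falls off the work surface, if the arm or the gripper's body presses on something with over 40 N, if the wrist force passes 120 N, or if a joint passes its speed limit or range.

ROBOT

A 7-joint arm with a two-finger parallel gripper is mounted at the origin on a cart in front of the work surface, level with it; the furniture and walls round the work are solid. World frame = base frame: x ahead of the robot, y to its left, z up, the work surface at z = 0. Lengths are in mm, angles in rad, forces in N, time in s.
With the tool pointing down it reaches from about 400 to 875 mm from the base axis. Payload 6.5 kg.
Tool frame: the origin (TCP) lies midway between the tips of the shut fingers; the grasp point (between the pads) lies 19 mm behind it; z points along the fingers, y is the line along which they close (so a half turn about z gives the same grasp; the last joint's range is limited). The gripper opens to 85 mm and grips with 20 to 120 N. Pads are 22 mm wide; open, the fingers measure 114 mm over their backs; the gripper's body (76 mm by 85 mm) begins 54 mm behind the grasp point. The pads swing forward as they close: fully open they stand 13 mm farther back than shut.
Start: joints at [1.248, 0.536, -0.004, 1.538, 0.003, 1.067, -0.071], TCP at [165.087, -628.678, 231.29] pointing down, gripper open.
Joint ranges: [-2.7, 2.7], [-0.37, 2.16], [-1.27, 1.26], [0.24, 2.4], [-1.31, 4.45], [0.19, 1.91], [-2.76, 2.76]. Speed limits (rad/s): [2.39, 2.39, 3.14, 3.14, 3.14, 3.14, 3.14].

INTERFACE

Orientations are given as a unit quaternion [w, x, y, z].
In Python, from workcell import robot, cams, order gives the robot as it stands. The module is installed in compiled form; this text tells all that it offers.
- The arm moves only by the tool play_rows, never from a script. Its arguments are lists of equal length, an entry for each row: "rotation": the turn, a rotation vector about the tool's x, y, z in rad, a list of three; "offset": the shift along the tool's x, y, z in mm, a list of three; "jaw": the closure in counts, from 0 (fully open) to 255 (shut). A call has 1 to 12 rows; each row shifts and turns the commanded pose from where the row before left it, along the tool's axes as they then stand; what a row does not reach is not made up. A row lasts 1/12 s, in which the tool goes at most 41.7 mm and 7.16 degrees, less where a joint would pass 70% of its speed; a pose out of reach is approached as far as the arm can. A call is refused whole if a number of a shift passes 41.7 or a number of a turn 0.125, either way. A call with a gripper value outside its range is refused whole. The fingers move at their own pace and stop on an object; "squeeze" is the grip in N (left out, the last holds). Time passes only in rows, so rows that do not move let the fingers close. It gives the time, the measured TCP pose, the force, the opening and the grip force at its end, in the units of the state.
- robot.state(): the state, without advancing time (a new reading comes with each control period).
- cams.snapshot(name): name is "scene" or "top" or "wrist"; returns (picture, depth): 384x512x3 uint8, blue, green, red; 384x512 float32, mm along the optical axis (not along the pixel's ray), 0 where there is no reading.
- cams.get_calibration(name): a dict with "K" (3x3 intrinsics, pixels), "rvec" (rotation vector, rad) and "tvec" (3), from world to camera coordinates, as OpenCV has them. Camera axes: x right, y down, z forward; pixel columns grow to the right and rows downward; lengths in mm; the calibration is good to about 2 mm. The wrist camera is an equidistant fisheye: a pixel r from the principal point sees the ray r / f radians off the axis. A picture is of the moment at which its call begins: read the wrist's pose just before it. get_calibration takes no time and is no camera call; for the wrist camera it gives the pose at the moment of the call.
- order.hand_in(): hands the job in; it is judged then, once.
The state is a dict: "time": time; "joints": joint angles; "qvel": joint speeds; "joint_efforts": joint torques, N m; "position": TCP position; "orientation": TCP orientation; "force": force on the tool from outside, world axes, zero at the start; "ft_torque": the same for the moment, N m; "gripper_width": opening from 0.0 (shut) to 1.0 (fully open); "finger_force": force on a finger pad.
Only numpy, scipy, OpenCV 4.12 (cv2) and the standard library are available. Lean on these libraries where they do the work, as an engineer would, in place of code of your own. Each camera call takes 0.05 s, during which the arm holds its last target. There are 200 camera calls.

## Working session

There is one attempt and no reset: what is moved stays moved. The work goes in short steps, Python scripts to look and compute and a tool call to move; the robot and the scene stay as the last step left them, time stands still between calls to the robot, and variables do not carry over. Pictures are saved under pics/ and viewed, at most 13 in all, crops included, and the job is handed in when it is done.

Besides the shell and the picture viewer there is one more tool, called after ">>>" as a command line: name --argument value ..., lists and objects as JSON in quotes. play_rows: Moves the arm, as the interface text tells. Its arguments: {"type":"object","properties":{"rotation":{"type":"array","items":{"type":"array","items":{"type":"number"}}},"offset":{"type":"array","items":{"type":"array","items":{"type":"number"}}},"jaw":{"type":"array","items":{"type":"number"}},"squeeze":{"type":"number"}},"required":["rotation","offset","jaw"]}

```bash
mkdir -p pics; cat > h.py <<'E'
import numpy as np, cv2, pickle
from workcell import robot, cams, order
from scipy.spatial.transform import Rotation as R
def snap(n,f=None):
    c=cams.get_calibration(n); im,d=cams.snapshot(n)
    K=np.array(c['K'],float); Rm=cv2.Rodrigues(np.array(c['rvec'],float))[0]; t=np.array(c['tvec'],float).ravel()
    if f: cv2.imwrite('pics/%s.png'%f,im); pickle.dump((im,d,K,Rm,t),open(f+'.pkl','wb'))
    return im,d,K,Rm,t
def ray(K,Rm,t,u,v,fish=False):
    x=(u-K[0,2])/K[0,0]; y=(v-K[1,2])/K[1,1]
    if fish:
        th=np.hypot(x,y); s=np.sin(th)/max(th,1e-9); q=np.array([x*s,y*s,np.cos(th)])
    else: q=np.array([x,y,1.])
    return -Rm.T@t, Rm.T@q
def onz(cal,u,v,z,fish=False):
    o,d=ray(*cal,u,v,fish); return o+d*(z-o[2])/d[2]
def Rt(s): w,x,y,z=s['orientation']; return R.from_quat([x,y,z,w])
E
python3 - <<'E'
from h import *
s=robot.state(); print(s)
for n in('scene','top','wrist'):
    im,d,K,Rm,t=snap(n,n+'0'); print(n,K.round(1).tolist(),(-Rm.T@t).round(),Rm.round(2).tolist())
E
```

```text
{'time': 0.0, 'joints': array([ 1.24780916,  0.53715051, -0.00442079,  1.53885708,  0.00261708,
        1.06730924, -0.07120754]), 'qvel': array([ 2.86658738e-04,  1.10836783e-04,  8.74885404e-04,  2.77551332e-04,
       -1.39482017e-04,  4.71039385e-05, -1.23906674e-03]), 'joint_efforts': array([-8.70640015e-04, -5.83408535e+01,  1.04850031e+00, -2.59102678e+01,
        1.24076649e-02,  9.65358631e-03, -2.92034130e-06]), 'position': array([ 164.89165668, -628.09116657,  230.42967213]), 'orientation': array([-8.39384577e-04,  9.91764826e-01,  1.28069476e-01, -1.84149092e-04]), 'force': array([ 0.37960291,  0.57119086, -0.0425618 ]), 'ft_torque': array([-0.05969685,  0.02390185, -0.00433594]), 'finger_force': 0.0, 'gripper_width': 0.9958011915292659}
scene [[476.3, 0.0, 256.7], [0.0, 476.3, 196.2], [0.0, 0.0, 1.0]] [ -431. -1156.  1121.] [[0.78, -0.63, 0.01], [-0.36, -0.45, -0.82], [0.52, 0.63, -0.58]]
top [[435.1, 0.0, 253.8], [0.0, 435.1, 187.6], [0.0, 0.0, 1.0]] [ 390.  -17. 1320.] [[-0.02, -1.0, 0.01], [-0.99, 0.02, -0.1], [0.1, -0.01, -1.0]]
wrist [[297.3, 0.0, 257.4], [0.0, 297.3, 187.8], [0.0, 0.0, 1.0]] [ 243. -609.  374.] [[0.25, -0.97, -0.0], [-0.92, -0.24, 0.32], [-0.31, -0.08, -0.95]]
```

View pics/top0.png

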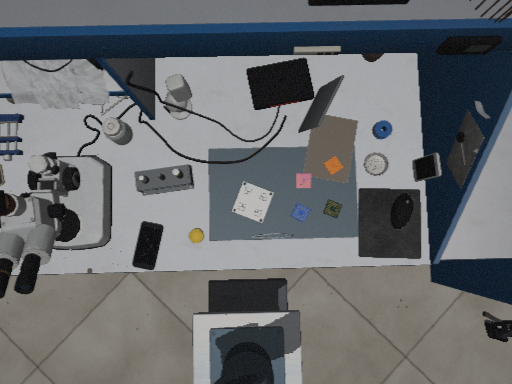

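View pics/scene0.png

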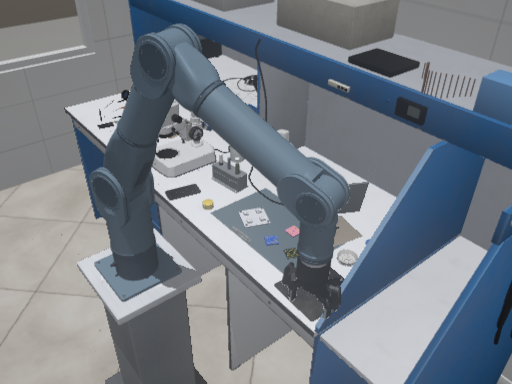

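The top view shows the jig at (253,201), the dark green chip at (332,208), decoys in blue, pink and orange, and the rack at (164,179). Next I zoom on both regions and measure.

```bash
python3 - <<'E'
from h import *
im,d,K,Rm,t=pickle.load(open('top0.pkl','rb'))
sc=pickle.load(open('scene0.pkl','rb'))
a=cv2.resize(im[155:205,125:205],(800,500),interpolation=2)[:, :]
b=cv2.resize(sc[0][145:195,200:260],(360,300),interpolation=2)
c=cv2.resize(im[170:250,225:355],(440,300)[:2],interpolation=2)
a=cv2.resize(a,(480,300))
cv=np.zeros((600,800,3),np.uint8); cv[:300,:480]=a; cv[:300,480:]=b[:, :320]; cv[300:,:440]=c
w=cv2.resize(pickle.load(open('wrist0.pkl','rb'))[0],(360,270)); cv[300:570,440:]=w
cv2.imwrite('pics/c1.png',cv)
cal=(K,Rm,t)
for n,u,v,z in(('chip',332,208,8),('jig',253,201,16),('rack',164,179,70),('base',245,350,0),('dish',375,163,16)): print(n,onz(cal,u,v,z).round(),d[v,u],((-Rm.T@t)+ray(*cal,u,v)[1]*d[v,u]).round())
def sq(mask,z,name):
    cs,_=cv2.findContours(mask.astype(np.uint8),0,1); 
    for q in cs:
        if cv2.contourArea(q)<50: continue
        P=np.array([onz(cal,*p[0],z)[:2] for p in q],np.float32); r=cv2.minAreaRect(P); print(name,[np.round(x,1) for x in r])
hsv=cv2.cvtColor(im,cv2.COLOR_BGR2HSV)
print(hsv[200:216:3,326:340:3].tolist())
m=np.zeros(im.shape[:2]);m[160:240,225:290]=1
sq((im.min(2)>150)&(m>0),18,'jig')
m=np.zeros(im.shape[:2]);m[155:205,125:205]=1
P=np.array([(-Rm.T@t)+ray(*cal,u,v)[1]*d[v,u] for v in range(155,205) for u in range(125,205) if d[v,u]>0]);
top=P[(P[:,2]>62)&(P[:,2]<78)]; print('rack',len(top),[np.round(x,1) for x in cv2.minAreaRect(top[:,:2].astype(np.float32))])
hi=P[P[:,2]>85]; print(hi.round().tolist()[:60])
E
```

```text
chip [ 454. -267.    8.] 1321.5948 [ 454. -268.    1.]
jig [480. -29.  16.] 1311.0074 [480. -29.  12.]
rack [545. 227.  70.] 1257.5458 [545. 227.  69.]
base [42.  4.  0.] 1176.414 [ 70.   3. 106.]
dish [ 587. -402.   16.] 1333.728 [ 589. -406.    4.]
[[[104, 43, 102], [43, 40, 58], [96, 48, 79], [102, 42, 103], [103, 40, 101]], [[101, 47, 76], [53, 57, 54], [29, 90, 85], [29, 89, 83], [79, 43, 65]], [[32, 58, 66], [24, 103, 94], [63, 50, 56], [30, 87, 76], [40, 54, 57]], [[30, 84, 79], [27, 101, 86], [74, 72, 53], [26, 102, 90], [39, 70, 62]], [[33, 73, 70], [29, 81, 79], [34, 81, 79], [29, 78, 75], [46, 48, 59]], [[99, 40, 103], [93, 40, 70], [39, 75, 71], [48, 53, 63], [102, 43, 89]]]
jig [array([477.8, -26.2]), array([97.6, 97. ]), np.float64(67.6)]
rack 918 [array([550.8, 233.7]), array([ 56.6, 159.7]), np.float64(6.8)]
[[566.0, 183.0, 142.0], [563.0, 189.0, 141.0], [563.0, 186.0, 140.0], [564.0, 184.0, 138.0], [563.0, 181.0, 139.0], [563.0, 177.0, 143.0], [561.0, 191.0, 141.0], [561.0, 189.0, 138.0], [560.0, 186.0, 143.0], [560.0, 183.0, 143.0], [560.0, 180.0, 142.0], [561.0, 17
[... 414 characters left out ...]
6.0, 103.0], [555.0, 233.0, 126.0], [556.0, 231.0, 123.0], [552.0, 188.0, 146.0], [552.0, 185.0, 145.0], [552.0, 183.0, 141.0], [552.0, 180.0, 144.0], [552.0, 177.0, 144.0], [556.0, 179.0, 115.0], [555.0, 176.0, 118.0], [557.0, 175.0, 107.0], [559.0, 175.0, 89.0], [553.0, 236.0, 124.0], [553.0, 233.0, 124.0], [553.0, 231.0, 123.0], [553.0, 228.0, 122.0], [554.0, 227.0, 115.0], [550.0, 189.0, 141.0], [550.0, 186.0, 140.0], [550.0, 184.0, 136.0], [549.0, 180.0, 146.0], [550.0, 178.0, 139.0], [552.0, 179.0, 119.0], [552.0, 176.0, 118.0], [554.0, 176.0, 103.0], [555.0, 174.0, 99.0], [551.0, 283.0, 124.0], [551.0, 281.0, 120.0], [552.0, 280.0, 114.0], [550.0, 236.0, 124.0], [550.0, 233.0, 123.0]]
```

View pics/c1.png

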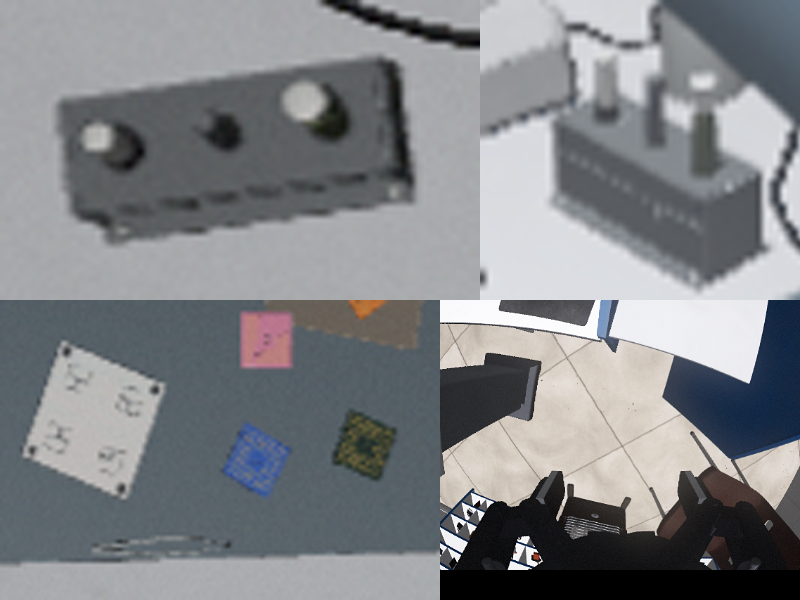

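The tall, white-topped syringe is in the right-hand socket (world ≈558,184), with the pen at the left end. The jig is at ≈(478,-26), turned about -22°. Now moving over the chip.

>>> play_rows --rotation '[[0,0,0],[0,0,0],[0,0,0],[0,0,0],[0,0,0],[0,0,0],[0,0,0],[0,0,0],[0,0,0],[0,0,0],[0,0,0],[0,0,0]]' --offset '[[23,-33,0],[23,-33,0],[23,-33,0],[23,-33,0],[23,-33,0],[23,-33,0],[38,-13,10],[38,-13,10],[38,-13,10],[38,-13,10],[38,-13,10],[38,-13,10]]' --jaw '[0,0,0,0,0,0,0,0,0,0,0,0]'

```text
time: 1.15
position: [450.2, -267.4, 170.8]
orientation: [0.0, 0.992, 0.128, -0.0]
force: [0.5, -0.7, 0.3]
gripper_width: 1.002
finger_force: 0.0
```

>>> play_rows --rotation '[[0,0,0],[0,0,0],[0,0,0]]' --offset '[[0,0,0],[0,0,0],[0,0,0]]' --jaw '[0,0,0]'

```text
time: 1.4
position: [448.3, -269.1, 171.0]
orientation: [-0.0, 0.992, 0.128, -0.001]
force: [-0.8, -1.3, -0.8]
gripper_width: 0.996
finger_force: 0.0
```

```bash
python3 - <<'E'
from h import *
s=robot.state(); print(s['time'],s['position'],s['joints'].round(3),Rt(s).as_matrix().round(3).tolist())
im,d,K,Rm,t=snap('wrist','w1')
E
```

```text
1.4 [ 448.2736449  -269.05660027  170.97256036] [ 0.604  0.41  -0.187  1.918  0.102  0.825 -0.951] [[0.967, 0.254, -0.001], [0.254, -0.967, -0.0], [-0.001, -0.0, -1.0]]
```

View pics/w1.png

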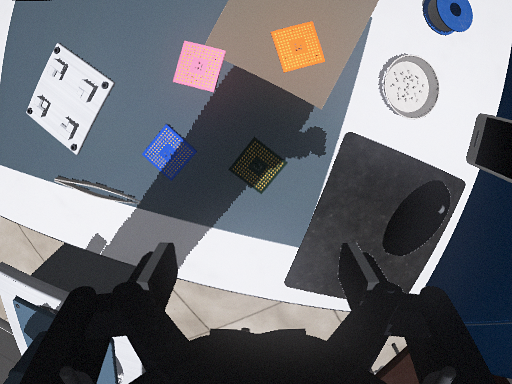

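The dark green chip with brass pads is at (257,165), the jig is at (70,98), and the decoys lie to the left and above. Measuring chip and jig from this view.

```bash
cat > meas.py <<'E'
from h import *
def rect(f,box,test,z,amin=150):
    im,d,K,Rm,t=pickle.load(open(f+'.pkl','rb')); x0,y0,x1,y1=box
    m=np.zeros(im.shape[:2],np.uint8); m[y0:y1,x0:x1]=test(im.astype(int))[y0:y1,x0:x1]
    m=cv2.morphologyEx(m,cv2.MORPH_CLOSE,np.ones((5,5)))
    cs,_=cv2.findContours(m,0,1); c=max(cs,key=cv2.contourArea)
    P=np.array([onz((K,Rm,t),*p[0],z,True)[:2] for p in c],np.float32)
    r=cv2.minAreaRect(P); print(f,z,np.round(r[0],1),np.round(r[1],1),round(r[2],1),'px',c.reshape(-1,2).mean(0).round())
    return r
chip=lambda i:(i[...,0]<i[...,1]+2)&(i.max(2)<235)
jig=lambda i:i.min(2)>120
E
python3 - <<'E'
from meas import *
rect('w1',(220,125,295,200),chip,7.5); rect('w1',(15,35,120,160),jig,8)
E
```

```text
w1 7.5 [ 446.4 -267. ] [44.9 54.8] 66.7 px [255. 168.]
w1 8 [476.9 -27. ] [100.4 100.7] 67.6 px [68. 98.]
```

```bash
python3 - <<'E'
from meas import *
for k in(-4,-8,-12):
    rect('w1',(220,125,295,200),lambda i:(i[...,0]<i[...,1]+k),7.5)
im=pickle.load(open('w1.pkl','rb'))[0]
for p in((165,257),(150,262),(165,240),(180,262),(185,250),(190,235),(195,270),(140,235),(172,275)): print(p,im[p])
t=pickle.load(open('top0.pkl','rb'));m=(t[0][...,0].astype(int)<t[0][...,1]-2).astype(np.uint8);m[:198]=0;m[220:]=0;m[:,:320]=0;m[:,345:]=0
m=cv2.morphologyEx(m,cv2.MORPH_CLOSE,np.ones((3,3)))
c=max(cv2.findContours(m,0,1)[0],key=cv2.contourArea);print(cv2.minAreaRect(np.array([onz(t[2:],*p[0],7.5)[:2] for p in c],np.float32)))
E
```

```text
w1 7.5 [ 450.3 -268.8] [44.1 43.6] 67.0 px [258. 166.]
w1 7.5 [ 450.6 -269.8] [40.9 41.8] 66.6 px [259. 165.]
w1 7.5 [ 450.4 -269.4] [39.7 40.1] 66.2 px [258. 165.]
(165, 257) [21 20 14]
(150, 262) [25 34 34]
(165, 240) [29 34 32]
(180, 262) [58 83 83]
(185, 250) [28 26 19]
(190, 235) [59 52 44]
(195, 270) [134 119 101]
(140, 235) [56 49 45]
(172, 275) [ 94 181 213]
((452.09356689453125, -268.62158203125), (43.43905258178711, 44.65922927856445), 66.82304382324219)
```

>>> play_rows --rotation '[[0,0,0.11],[0,0,0.11],[0,0,0.11],[0,0,0.11],[0,0,0.11],[0,0,0.11],[0,0,0],[0,0,0],[0,0,0],[0,0,0]]' --offset '[[2,0,20],[0,0,20],[0,0,20],[0,0,20],[0,0,15],[0,0,15],[0,0,0],[0,0,0],[0,0,0],[0,0,0]]' --jaw '[0,0,80,80,80,80,80,80,80,80]'

```text
time: 2.28
position: [451.3, -269.2, 62.5]
orientation: [0.0, 0.98, -0.2, 0.001]
force: [0.1, 0.3, -0.8]
gripper_width: 0.685
finger_force: 0.0
```

```bash
python3 - <<'E'
from meas import *
s=robot.state(); print(s['time'],s['position'],s['joints'].round(3),Rt(s).as_matrix().round(3).tolist(),s['gripper_width'])
snap('wrist','w2')
for k in(-4,-8): rect('w2',(180,150,340,300),lambda i:(i[...,0]<i[...,1]+k),7.5)
E
```

```text
2.2833 [ 451.32698814 -269.17504664   62.50523704] [ 0.463  0.581 -0.014  1.976  0.014  0.583 -1.533] [[0.92, -0.391, 0.002], [-0.391, -0.92, -0.001], [0.002, 0.0, -1.0]] 0.6847993158029122
w2 7.5 [ 450.6 -268.8] [43.7 45.2] 68.6 px [256. 206.]
w2 7.5 [ 450.1 -268.4] [42.6 42.4] 68.9 px [255. 207.]
```

View pics/w2.png

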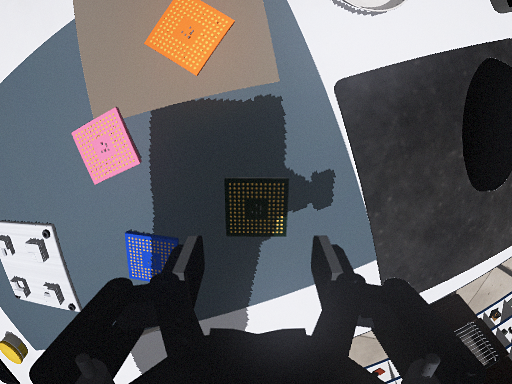

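The chip sits square between the fingers, centred at (256,206). Descending.

>>> play_rows --rotation '[[0,0,0],[0,0,0],[0,0,0],[0,0,0],[0,0,0],[0,0,0]]' --offset '[[-1,0,25],[0,0,20],[0,0,11],[0,0,0],[0,0,0],[0,0,0]]' --jaw '[85,85,85,85,85,85]'

```text
time: 2.83
position: [450.7, -268.3, 6.3]
orientation: [0.0, 0.98, -0.2, 0.001]
force: [0.6, 0.2, 0.2]
gripper_width: 0.665
finger_force: 0.0
```

>>> play_rows --rotation '[[0,0,0],[0,0,0],[0,0,0]]' --offset '[[0,0,3],[0,0,0],[0,0,0]]' --jaw '[85,85,85]'

```text
time: 3.08
position: [450.3, -268.0, 2.7]
orientation: [0.0, 0.98, -0.2, 0.0]
force: [0.9, -0.0, 0.9]
gripper_width: 0.665
finger_force: 0.0
```

>>> play_rows --rotation '[[0,0,0],[0,0,0],[0,0,0]]' --offset '[[0,0,2],[0,0,0],[0,0,0]]' --jaw '[85,85,85]'

```text
time: 3.33
position: [449.9, -267.8, 0.2]
orientation: [-0.0, 0.98, -0.2, -0.0]
force: [-1.5, 0.1, -0.3]
gripper_width: 0.667
finger_force: 0.0
```

>>> play_rows --rotation '[[0,0,0],[0,0,0],[0,0,0]]' --offset '[[0,0,2],[0,0,0],[0,0,0]]' --jaw '[90,90,90]'

```text
time: 3.58
position: [449.9, -267.8, -1.8]
orientation: [-0.0, 0.98, -0.2, -0.0]
force: [0.6, 0.7, -0.5]
gripper_width: 0.645
finger_force: 0.0
```

>>> play_rows --rotation '[[0,0,0],[0,0,0],[0,0,0]]' --offset '[[0,0,1.5],[0,0,0],[0,0,0]]' --jaw '[95,95,95]'

```text
time: 3.83
position: [450.1, -267.9, -1.7]
orientation: [0.0, 0.98, -0.2, 0.0]
force: [-3.9, 3.0, 21.4]
gripper_width: 0.63
finger_force: 10.3
```

>>> play_rows --rotation '[[0,0,0],[0,0,0],[0,0,0]]' --offset '[[0,0,1],[0,0,0],[0,0,0]]' --jaw '[95,95,95]'

```text
time: 4.08
position: [450.1, -268.0, -1.8]
orientation: [0.0, 0.98, -0.2, 0.0]
force: [-6.7, 4.7, 33.3]
gripper_width: 0.627
finger_force: 16.6
```

Mat contact is felt at TCP z≈-1.8, so I raise and close.

>>> play_rows --rotation '[[0,0,0],[0,0,0],[0,0,0],[0,0,0],[0,0,0],[0,0,0],[0,0,0]]' --offset '[[0,0,-5],[0,0,0],[0,0,0],[0,0,0],[0,0,0],[0,0,0],[0,0,0]]' --jaw '[95,95,110,125,140,140,140]' --squeeze 25

```text
time: 4.67
position: [450.0, -267.9, 0.8]
orientation: [-0.0, 0.98, -0.2, -0.0]
force: [-1.0, 0.8, 8.1]
gripper_width: 0.514
finger_force: 24.6
```

```bash
python3 - <<'E'
from meas import *
s=robot.state(); print(s['time'],s['position'],s['joints'].round(3),s['force'],s['gripper_width'],s['finger_force'])
E
```

```text
4.6667 [ 449.96764582 -267.85515626    0.77711428] [ 0.461  0.696 -0.012  1.984  0.018  0.462 -1.539] [-0.98868738  0.8470971   8.05485986] 0.5143385223630348 24.62018072605133
```

>>> play_rows --rotation '[[0,0,0],[0,0,0],[0,0,0],[0,0,0],[0,0,0],[0,0,0],[0,0,0],[0,0,0],[0,0,0],[0,0,0],[0,0,0],[0,0,0]]' --offset '[[0,0,-10],[0,0,-25],[0,0,-25],[-10,-33,0],[-10,-33,0],[-10,-33,0],[-10,-33,0],[-10,-33,0],[-10,-33,0],[-10,-33,0],[0,0,0],[0,0,0]]' --jaw '[140,140,140,140,140,140,140,140,140,140,140,140]'

```text
time: 5.67
position: [476.4, -25.3, 60.9]
orientation: [-0.0, 0.98, -0.198, -0.0]
force: [-0.5, -1.1, -0.0]
gripper_width: 0.51
finger_force: 26.2
```

>>> play_rows --rotation '[[0,0,0],[0,0,0]]' --offset '[[0,0,0],[0,0,0]]' --jaw '[140,140]'

```text
time: 5.83
position: [476.0, -29.4, 60.8]
orientation: [0.0, 0.98, -0.201, -0.0]
force: [-0.3, -0.4, -0.1]
gripper_width: 0.517
finger_force: 26.2
```

```bash
python3 - <<'E'
from meas import *
s=robot.state(); print(s['time'],s['position'],s['joints'].round(3),Rt(s).as_matrix().round(3).tolist(),s['force'],s['gripper_width'],s['finger_force'])
snap('wrist','w3')
E
```

```text
5.8333 [475.95535116 -29.41281964  60.80429697] [-3.400e-02  5.290e-01  1.000e-03  2.096e+00  0.000e+00  5.170e-01
 -2.009e+00] [[0.919, -0.394, -0.0], [-0.394, -0.919, -0.001], [-0.0, 0.001, -1.0]] [-0.27585688 -0.41713785 -0.12103619] 0.5173440201199463 26.169128715991974
```

View pics/w3.png

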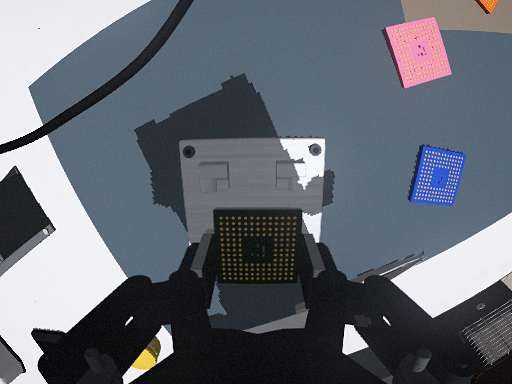

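The gripped chip (centre (257,245)) is level above the jig, whose far edge runs from (180,140) to (326,138). Refining the offset between the two.

```bash
python3 - <<'E'
from meas import *
im,d,K,Rm,t=pickle.load(open('w3.pkl','rb')); g=cv2.cvtColor(im,6)
print(g[137:145,255].tolist(), g[200,176:196].tolist(), g[200,316:336].tolist(), g[170,176:196].tolist(), g[170,316:336].tolist())
r=rect('w3',(200,195,315,300),lambda i:(i[...,0]<i[...,1]-4)|((i.max(2)<45)&(i[...,0]<=i[...,1])),67.5)
r=rect('w3',(200,195,315,300),lambda i:(i[...,0]<i[...,1]-15),67.5)
# jig edges on z=8
q=lambda u,v:onz((K,Rm,t),u,v,8,True)[:2]
A=R.from_euler('z',-22.4,degrees=True).as_matrix()[:2,:2]
for u,v in((180,140),(326,138),(255,139)): print(q(u,v).round(1),(A.T@q(u,v)).round(1))
print('jig est',A.T@[477.1,-26.7],'tcp',A.T@[475.96,-29.41])
E
```

```text
[63, 95, 114, 112, 115, 113, 112, 115] [47, 47, 48, 45, 47, 51, 50, 54, 94, 113, 114, 116, 114, 114, 109, 112, 115, 118, 114, 113] [117, 118, 120, 119, 120, 116, 93, 60, 60, 64, 67, 58, 60, 62, 59, 60, 105, 110, 109, 112] [48, 51, 50, 54, 51, 84, 113, 114, 113, 116, 108, 116, 111, 117, 117, 114, 112, 116, 113, 113] [246, 246, 248, 246, 246, 247, 248, 225, 134, 92, 97, 80, 65, 61, 105, 101, 101, 114, 115, 111]
w3 67.5 [470.7 -27.9] [67.6 58.2] 66.8 px [258. 256.]
w3 67.5 [476.2 -30.6] [39.2 39.3] 66.7 px [257. 247.]
[542.   -1.6] [501.7 205. ]
[503.9 -93.2] [501.4 105.9]
[521.7 -48.6] [500.9 153.9]
jig est [451.27549168 157.12329746] tcp [451.25420993 154.18335748]
```

>>> play_rows --rotation '[[0,0,-0.014],[0,0,0],[0,0,0],[0,0,0],[0,0,0],[0,0,0]]' --offset '[[-0.5,-2.4,10],[0,0,20],[0,0,9],[0,0,0],[0,0,0],[0,0,0]]' --jaw '[140,140,140,140,140,140]'

```text
time: 6.38
position: [476.9, -25.8, 22.0]
orientation: [0.0, 0.981, -0.194, 0.0]
force: [0.5, 0.3, -0.2]
gripper_width: 0.511
finger_force: 26.2
```

>>> play_rows --rotation '[[0,0,0],[0,0,0],[0,0,0],[0,0,0]]' --offset '[[0,0,3],[0,0,2],[0,0,0],[0,0,0]]' --jaw '[140,140,140,140]'

```text
time: 6.72
position: [476.7, -25.5, 16.9]
orientation: [0.0, 0.981, -0.193, 0.0]
force: [-0.6, 0.2, 0.4]
gripper_width: 0.514
finger_force: 26.2
```

>>> play_rows --rotation '[[0,0,0],[0,0,0],[0,0,0],[0,0,0]]' --offset '[[0,0,1.5],[0,0,1],[0,0,0],[0,0,0]]' --jaw '[140,140,140,140]'

```text
time: 7.05
position: [476.6, -25.5, 14.2]
orientation: [0.0, 0.981, -0.193, -0.0]
force: [0.5, 0.5, -0.5]
gripper_width: 0.515
finger_force: 26.2
```

>>> play_rows --rotation '[[0,0,0],[0,0,0],[0,0,0]]' --offset '[[0.4,1,0.6],[0,0,0],[0,0,0]]' --jaw '[140,140,140]'

```text
time: 7.3
position: [476.7, -26.7, 13.7]
orientation: [0.0, 0.981, -0.193, -0.0]
force: [-0.1, -0.1, -1.3]
gripper_width: 0.512
finger_force: 26.2
```

>>> play_rows --rotation '[[0,0,0],[0,0,0],[0,0,0]]' --offset '[[0,0,1],[0,0,0],[0,0,0]]' --jaw '[140,140,140]'

```text
time: 7.55
position: [476.9, -26.6, 12.8]
orientation: [0.0, 0.981, -0.193, 0.0]
force: [-1.2, -0.7, 2.2]
gripper_width: 0.518
finger_force: 26.5
```

>>> play_rows --rotation '[[0,0,0],[0,0,0],[0,0,0]]' --offset '[[0,0,1],[0,0,0],[0,0,0]]' --jaw '[140,140,140]'

```text
time: 7.8
position: [476.8, -26.6, 12.6]
orientation: [-0.0, 0.981, -0.193, 0.0]
force: [-3.8, -0.2, 17.0]
gripper_width: 0.515
finger_force: 27.8
```

Floor contact comes at the expected height (12.7). Releasing and backing off to look.

>>> play_rows --rotation '[[0,0,0],[0,0,0],[0,0,0],[0,0,0],[0,0,0],[0,0,0],[0,0,0],[0,0,0],[0,0,0],[0,0,0]]' --offset '[[0,0,-1],[0,0,0],[0,0,0],[0,0,-5],[0,0,-15],[0,0,-30],[-10,0,-35],[-10,0,-35],[0,0,0],[0,0,0]]' --jaw '[120,90,80,80,80,80,60,60,60,60]'

```text
time: 8.63
position: [459.3, -18.8, 134.6]
orientation: [-0.001, 0.981, -0.193, 0.002]
force: [-0.4, -0.2, -0.7]
gripper_width: 0.761
finger_force: 0.0
```

```bash
python3 - <<'E'
from meas import *
s=robot.state(); print(s['time'],s['position'],s['joints'].round(3),s['force'],s['gripper_width'],s['finger_force'])
im=snap('wrist','w4')[0]
rect('w4',(180,120,340,260),lambda i:(i[...,0]<i[...,1]-12),19.5)
cv2.imwrite('pics/w4c.png',cv2.resize(im[110:270,150:370],(770,560),interpolation=2))
E
```

```text
8.6333 [459.29809021 -18.80265936 134.59718564] [-5.400e-02  3.640e-01 -3.000e-03  2.109e+00  2.000e-03  6.650e-01
 -2.018e+00] [-0.41556237 -0.24983709 -0.71297423] 0.7613913209369325 0.0
w4 19.5 [477.1 -28.2] [39.6 39.6] 68.0 px [259. 160.]
```

View pics/w4c.png

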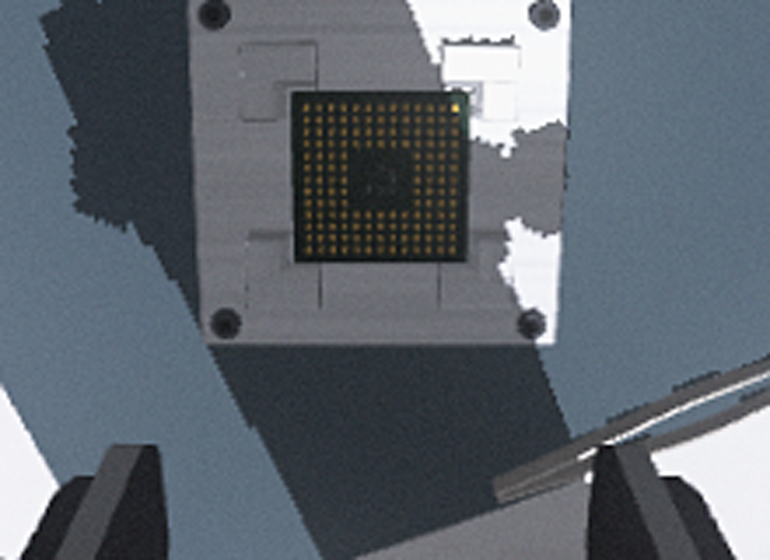

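The chip sits flat in the pocket, centred between the corner blocks; all four ledge outlines are symmetric around it. Next, to the syringe: raise, turn -2.08 rad and translate.

>>> play_rows --rotation '[[0,0,-0.1155],[0,0,-0.1155],[0,0,-0.1155],[0,0,-0.1155],[0,0,-0.1155],[0,0,-0.1155],[0,0,-0.1155],[0,0,-0.1155],[0,0,-0.1155],[0,0,-0.1155],[0,0,-0.1155],[0,0,-0.1155]]' --offset '[[0,0,-7],[0,0,-7],[0,0,-7],[0,0,-7],[0,0,-7],[0,0,-7],[0,0,-7],[0,0,-7],[0,0,-7],[0,0,-7],[0,0,-5],[0,0,-5]]' --jaw '[0,0,0,0,0,0,0,0,0,0,0,0]'

```text
time: 9.68
position: [457.5, -19.1, 211.4]
orientation: [-0.001, 0.877, 0.48, -0.001]
force: [-0.7, 0.3, -0.6]
gripper_width: 0.998
finger_force: 0.0
```

>>> play_rows --rotation '[[0,0,-0.1155],[0,0,-0.1155],[0,0,-0.1155],[0,0,-0.1155],[0,0,-0.1155],[0,0,-0.1155],[0,0,0],[0,0,0],[0,0,0],[0,0,0],[0,0,0],[0,0,0]]' --offset '[[0,0,0],[0,0,0],[0,0,0],[0,0,0],[0,0,0],[0,0,0],[32,20,0],[32,20,0],[32,20,0],[32,20,0],[32,20,0],[30,20,0]]' --jaw '[0,0,0,0,0,0,0,0,0,0,0,0]'

```text
time: 10.68
position: [554.6, 185.7, 210.6]
orientation: [-0.001, 0.664, 0.748, -0.001]
force: [0.9, -0.1, 0.2]
gripper_width: 1.001
finger_force: 0.0
```

>>> play_rows --rotation '[[0,0,0],[0,0,0],[0,0,0],[0,0,0]]' --offset '[[0,0,0],[0,0,0],[0,0,0],[0,0,0]]' --jaw '[0,0,0,0]'

```text
time: 11.02
position: [554.3, 181.9, 211.5]
orientation: [-0.0, 0.665, 0.747, -0.001]
force: [-0.1, 0.4, 0.3]
gripper_width: 1.001
finger_force: 0.0
```

```bash
python3 - <<'E'
from meas import *
s=robot.state(); print(s['time'],s['position'],s['joints'].round(3),Rt(s).as_matrix().round(3).tolist(),s['gripper_width'])
snap('wrist','w5')
E
```

```text
11.0167 [554.25030805 181.92962014 211.54070476] [-0.071  0.484 -0.434  1.717  0.236  0.995 -0.474] [[-0.117, 0.993, -0.002], [0.993, 0.117, -0.002], [-0.001, -0.002, -1.0]] 1.0008332264392916
```

View pics/w5.png

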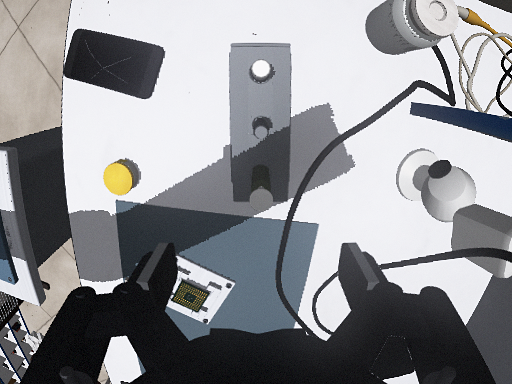

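The rack runs up the image with the pen at (261,70), the driver at (261,127) and the syringe's plunger top at (261,196). The fingers straddle it in the right direction. Measuring.

```bash
python3 - <<'E'
from meas import *
im,d,K,Rm,t=pickle.load(open('w5.pkl','rb'));g=cv2.cvtColor(im,6)
def circ(x,y,w,th,z,n):
    c,_=cv2.findContours((g[y-w:y+w,x-w:x+w]>th).astype(np.uint8),0,1); c=max(c,key=cv2.contourArea)
    (u,v),r=cv2.minEnclosingCircle(c); u+=x-w;v+=y-w; p=onz((K,Rm,t),u,v,z,True); print(n,(round(u,1),round(v,1),round(r,1)),p.round(1)); return p
print(g[180:214:3,246:278:3])
a=circ(261,70,16,180,120,'pen'); b=circ(261,195,18,115,141,'syr')
for u in(261,262):print(onz((K,Rm,t),u,196,141,True).round(1), onz((K,Rm,t),u,128,120,True).round(1))
q=[onz((K,Rm,t),u,v,70,True)[:2] for u,v in((231,45),(291,45),(232,200),(288,200))]
print(np.round(q,1),np.degrees(np.arctan2(*(a-b)[:2])),'width',np.linalg.norm(q[0]-q[1]),np.linalg.norm(q[2]-q[3]))
E
```

```text
[[ 64  65  46  41  47  54  47  45  62  64  61]
 [ 61  60  47  49  50  42  50  54  53  63  61]
 [ 65  67  52  51  46 120  48  51  51  63  62]
 [ 65  62  48  61 125 122 111  51  47  65  65]
 [ 64  60  97 124 121 123 126 127  73  66  67]
 [ 61  68 124 123 125 125 119 124 125  63  66]
 [ 63  81 117 121 120 123 124 122 120  62  70]
 [ 76  91 119 118 120 122 121 122 123  80  76]
 [120 119 123 122 120 121 120 121 127 119 144]
 [122 119 110 119 124 119 121 120 134 241 238]
 [122 121 122 117 124 120 108 235 240 238 238]
 [119 119 118 122 139 245 240 239 240 238 238]]
pen (260.5, 68.0, 8.6) [543.8 281.1 120. ]
syr (260.5, 207.0, 18.2) [556.2 175.6 141. ]
[555.5 184.7 141. ] [549.7 233.8 120. ]
[556.2 184.8 141. ] [550.5 233.9 120. ]
[[513.6 304.4]
 [569.4 311.2]
 [530.1 151.1]
 [587.3 157.8]] -6.720445478953953 width 56.199594139934405 57.60776819987173
```

>>> play_rows --rotation '[[0,0,0],[0,0,0],[0,0,0],[0,0,0],[0,0,0],[0,0,0],[0,0,0],[0,0,0]]' --offset '[[2,2.2,30],[0,0,30],[0,0,30],[0,0,25],[0,0,17],[0,0,0],[0,0,0],[0,0,0]]' --jaw '[0,0,0,0,0,0,0,0]'

```text
time: 11.73
position: [557.6, 185.9, 82.0]
orientation: [0.0, 0.664, 0.748, 0.001]
force: [0.6, -0.2, -0.1]
gripper_width: 0.998
finger_force: 0.0
```

```bash
python3 - <<'E'
from meas import *
s=robot.state(); print(s['time'],s['position'],s['joints'].round(3),s['force'])
E
```

```text
11.7333 [557.61862761 185.88878041  82.00272646] [-0.124  0.659 -0.374  1.791  0.334  0.752 -0.554] [ 0.64889061 -0.18905284 -0.08980703]
```

>>> play_rows --rotation '[[0,0,0],[0,0,0],[0,0,0],[0,0,0],[0,0,0],[0,0,0],[0,0,0],[0,0,0],[0,0,0],[0,0,0],[0,0,0]]' --offset '[[-1.5,-1.6,3],[0,0,0],[0,0,0],[0,0,0],[0,0,0],[0,0,0],[0,0,0],[0,0,0],[0,0,0],[0,0,0],[0,0,0]]' --jaw '[0,60,120,160,180,195,210,225,225,225,225]' --squeeze 40

```text
time: 12.65
position: [555.3, 184.5, 77.7]
orientation: [-0.0, 0.664, 0.748, 0.0]
force: [-0.2, 0.5, 1.1]
gripper_width: 0.191
finger_force: 40.3
```

>>> play_rows --rotation '[[0,0,0],[0,0,0],[0,0,0]]' --offset '[[0,0,0],[0,0,0],[0,0,0]]' --jaw '[225,225,225]'

```text
time: 12.9
position: [555.3, 184.5, 77.7]
orientation: [-0.0, 0.664, 0.748, 0.0]
force: [-0.3, 0.6, 0.7]
gripper_width: 0.195
finger_force: 40.3
```

Gripped (≈17 mm at 40 N). Drawing up.

>>> play_rows --rotation '[[0,0,0],[0,0,0],[0,0,0],[0,0,0],[0,0,0],[0,0,0],[0,0,0],[0,0,0],[0,0,0],[0,0,0],[0,0,0],[0,0,0]]' --offset '[[0,0,-6],[0,0,-12],[0,0,-15],[0,0,-18],[0,0,-18],[0,0,-18],[0,0,-18],[0,0,-18],[0,0,-18],[0,0,-9],[0,0,0],[0,0,0]]' --jaw '[225,225,225,225,225,225,225,225,225,225,225,225]'

```text
time: 13.9
position: [555.3, 184.5, 228.0]
orientation: [0.0, 0.664, 0.748, 0.0]
force: [-0.6, -0.8, -0.6]
gripper_width: 0.193
finger_force: 40.4
```

```bash
python3 - <<'E'
from meas import *
s=robot.state(); print(s['time'],s['position'],s['joints'].round(3),s['force'],s['gripper_width'],s['finger_force'])
im=snap('wrist','w6')[0]; snap('top','t6'); sc=snap('scene','s6')[0]
cv=np.zeros((384,800,3),np.uint8); cv[:,:512]=im; cv[:,512:]=cv2.resize(sc[100:292,180:324],(288,384)); cv2.imwrite('pics/w6c.png',cv)
E
```

```text
13.9 [555.29671181 184.45541308 227.98441984] [-0.068  0.468 -0.442  1.7    0.228  1.025 -0.468] [-0.57707196 -0.77322311 -0.55924216] 0.19282991165638813 40.36222457885742
```

View pics/w6c.png

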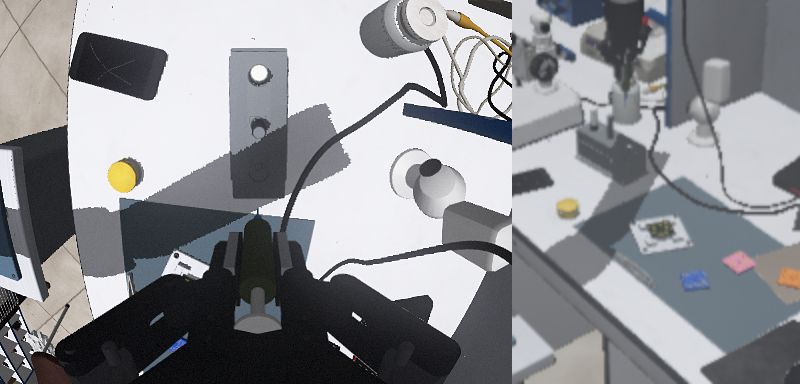

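The syringe is held upright: barrel between the pads, needle down at (258,210), empty socket below. Before tilting, I check the arm's reach with a small planar fit from recorded joint states.

```bash
python3 - <<'E'
from meas import *
from scipy.optimize import least_squares
D=np.array([(.5372,1.5389,649.4,230.4),(.581,1.976,525.5,62.5),(.696,1.984,523.7,.8),(.529,2.096,476.9,60.8),(.364,2.109,459.7,134.6)])
M=[];y=[]
for q2,q4,r,z in D:
    p=q2+q4; M+=[[np.sin(q2),np.sin(p),1,0,0],[np.cos(q2),np.cos(p),0,1,0]]; M[-2][4]=np.cos(q2)-np.cos(p); M[-1][4]=-np.sin(q2)+np.sin(p); y+=[r,z]
x,res,_,_=np.linalg.lstsq(np.array(M),np.array(y),rcond=None); print('A,B,e,H,elbow',x.round(1),res)
A,B,e,H,a=x
for L in(200,250,300):
  for tip in (40,):
    for th in np.radians([38,45,-38,-45]):
      # th>0: hand outward; tool dir (−sin, −cos)
      R0=478-(-np.sin(th))*59; Z0=29.5+np.cos(th)*59
      f=lambda q:[A*np.sin(q[0])+a*np.cos(q[0])+B*np.sin(q[0]+q[1])-a*np.cos(q[0]+q[1])-(R0+np.sin(th)*L-e*0-0)-0, A*np.cos(q[0])-a*np.sin(q[0])+B*np.cos(q[0]+q[1])+a*np.sin(q[0]+q[1])+H+L-(Z0+L*np.cos(th))]
      s=least_squares(f,[.8,1.7]); q=s.x; print(L,np.degrees(th).round(),q.round(2),'q6',round(np.pi+th-q.sum(),2),round(s.cost,1))
im,d,K,Rm,t=pickle.load(open('w6.pkl','rb'))
print('tip?',[onz((K,Rm,t),258,v,169,True).round(1) for v in(208,212)])
E
```

```text
A,B,e,H,elbow [498.  444.2   2.7  16.9   2.3] [0.85531114]
200 38.0 [0.77 1.67] q6 1.36 0.0
200 45.0 [0.84 1.6 ] q6 1.49 0.0
200 -38.0 [0.44 2.47] q6 -0.43 0.0
200 -45.0 [0.5  2.53] q6 -0.67 0.0
250 38.0 [0.83 1.58] q6 1.4 0.0
250 45.0 [0.91 1.49] q6 1.53 0.0
250 -38.0 [0.46 2.54] q6 -0.52 0.0
250 -45.0 [0.54 2.6 ] q6 -0.79 0.0
300 38.0 [0.89 1.48] q6 1.43 0.0
300 45.0 [0.98 1.37] q6 1.58 0.0
300 -38.0 [0.49 2.61] q6 -0.62 0.0
300 -45.0 [0.61 2.68] q6 -0.94 0.0
tip? [array([555. , 181.9, 169. ]), array([555.4, 178.7, 169. ])]
```

Leaning with the hand outward and the needle towards the robot is well within range (q6≈1.55). Moving over the jig, then tilting.

>>> play_rows --rotation '[[0,0,0],[0,0,0],[0,0,0],[0,0,0],[0,0,0],[0,0,0],[0,0,0],[0,0,0],[0,0,0],[0,0,0],[0,0,0],[0,0,0]]' --offset '[[-10,-3,0],[-20,-6,5],[-20,-6,8],[-25,-8,10],[-25,-8,10],[-25,-8,10],[-25,-8,10],[-25,-8,10],[-16,-4,10],[-10,-2,5],[0,0,0],[0,0,0]]' --jaw '[225,225,225,225,225,225,225,225,225,225,225,225]'

```text
time: 15.05
position: [518.5, -22.1, 149.5]
orientation: [-0.0, 0.664, 0.748, 0.0]
force: [0.0, 0.1, 0.0]
gripper_width: 0.196
finger_force: 40.4
```

>>> play_rows --rotation '[[0.08,0,0],[0.08,0,0],[0.08,0,0],[0.08,0,0],[0.08,0,0],[0.08,0,0],[0.08,0,0],[0.08,0,0],[0.08,0,0],[0.065,0,0],[0,0,0],[0,0,0]]' --offset '[[0,0,0],[0,0,0],[0,0,0],[0,0,0],[0,0,0],[0,0,0],[0,0,0],[0,0,0],[0,0,0],[0,0,0],[0,0,0],[0,0,0]]' --jaw '[225,225,225,225,225,225,225,225,225,225,225,225]'

```text
time: 16.05
position: [519.1, -20.5, 148.9]
orientation: [-0.254, 0.613, 0.692, -0.286]
force: [0.6, -0.6, -0.7]
gripper_width: 0.191
finger_force: 40.4
```

>>> play_rows --rotation '[[0,0,0],[0,0,0],[0,0,0],[0,0,0]]' --offset '[[0,0,0],[0,0,0],[0,0,0],[0,0,0]]' --jaw '[225,225,225,225]'

```text
time: 16.38
position: [518.7, -22.4, 150.5]
orientation: [-0.253, 0.614, 0.691, -0.286]
force: [0.4, 0.2, 1.0]
gripper_width: 0.193
finger_force: 40.4
```

```bash
cat > st.py <<'E'
from meas import *
s=robot.state(); Q=Rt(s).as_matrix(); tip=s['position']+59*Q[:,2]
print(s['time'],s['position'].round(1),s['joints'].round(3),s['force'].round(1),s['gripper_width'],s['finger_force'])
print(Q.round(3).tolist(),'tip',tip.round(1),'delta tool to (477,-27,29.5):',(Q.T@(np.array([477,-27,29.5])-tip)).round(1))
E
python3 st.py
```

```text
16.3833 [518.7 -22.4 150.5] [ 0.1    0.928 -0.296  1.3    0.196  1.733 -0.109] [0.4 0.2 1. ] 0.19349213795836445 40.380701422691345
[[-0.119, 0.704, -0.701], [0.993, 0.084, -0.084], [-0.0, -0.706, -0.709]] tip [477.4 -27.4 108.7] delta tool to (477,-27,29.5): [ 0.4 55.6 56.4]
```

>>> play_rows --rotation '[[0,0,0],[0,0,0],[0,0,0],[0,0,0],[0,0,0],[0,0,0],[0,0,0],[0,0,0]]' --offset '[[0,8,8],[0,12,12],[0,12,12],[0,8,8],[0,4,4],[0,0,0],[0,0,0],[0,0,0]]' --jaw '[225,225,225,225,225,225,225,225]'

```text
time: 17.05
position: [519.1, -22.2, 87.8]
orientation: [-0.254, 0.613, 0.691, -0.286]
force: [0.2, -0.2, -0.7]
gripper_width: 0.19
finger_force: 40.4
```

```bash
python3 st.py; python3 - <<'E'
from meas import *
w=snap('wrist','w7')[0]; s=snap('scene','s7')[0]
cal=pickle.load(open('s7.pkl','rb'))[2:]
p=cal[1]@np.array([477,-27,45.])+cal[2]; u,v=(cal[0]@p)[:2]/p[2]; print(u,v)
u,v=int(u),int(v); c=cv2.resize(s[v-45:v+45,u-45:u+45],(400,400),interpolation=2)
cv=np.zeros((400,800,3),np.uint8); cv[:,400:]=c; cv[:300,:400]=cv2.resize(w,(400,300),interpolation=3); cv2.imwrite('pics/f7.png',cv)
E
```

```text
17.05 [519.1 -22.2  87.8] [ 0.095  1.011 -0.287  1.301  0.212  1.653 -0.115] [ 0.2 -0.2 -0.7] 0.19032864831580662 40.380356311798096
[[-0.119, 0.703, -0.701], [0.993, 0.084, -0.084], [0.0, -0.706, -0.708]] tip [477.7 -27.2  46.1] delta tool to (477,-27,29.5): [ 0.3 11.2 12.2]
253.07230800767462 208.6357021839208
```

View pics/f7.png

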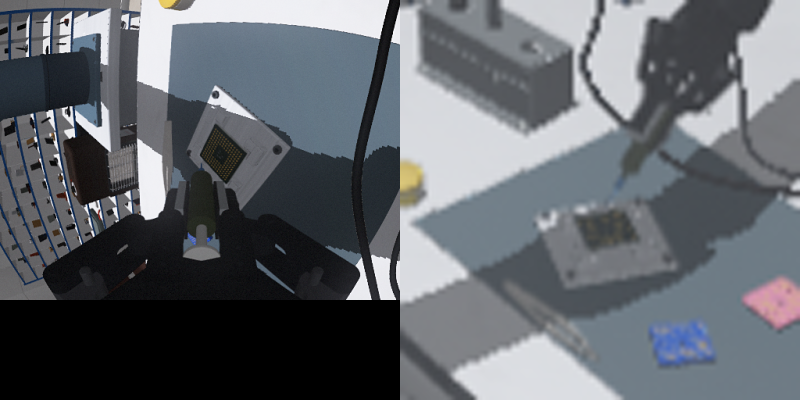

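The needle shows blue in the scene view, a little above the chip at crop (614,200), and the chip is still seated. I compare the needle pixels against where the tip should project.

```bash
python3 - <<'E'
from meas import *
im,d,K,Rm,t=pickle.load(open('s7.pkl','rb')); i=im.astype(int)
def pr(p): q=K@(Rm@np.array(p,float)+t); return (q[:2]/q[2]).round(1)
tip=np.array([477.7,-27.2,46.1]); z=np.array([-.701,-.084,-.708])
print('pred tip',pr(tip),'10 up',pr(tip-10*z),'needle base',pr(tip-26*z),'chip',pr((477,-27,19.5)))
for v in range(198,214): print(v,[(u,*im[v,u].tolist()) for u in range(248,264) if i[v,u,0]-i[v,u,2]>45 ])
# chip centroid in scene
m=np.zeros(im.shape[:2],np.uint8); m[208:222,244:268]=(i[...,0]<i[...,1]-3)[208:222,244:268]
print('chip px',np.argwhere(m).mean(0)[::-1])
E
```

```text
pred tip [253.3 208.4] 10 up [254.6 206.1] needle base [256.7 202.4] chip [253. 214.]
198 []
199 []
200 []
201 []
202 []
203 []
204 []
205 []
206 []
207 []
208 []
209 []
210 []
211 []
212 []
213 []
chip px [254.90909091 214.36363636]
```

With the camera's common 2 px offset taken out (the chip shows the same shift), the needle matches to about 1 px. Final descent to 10 mm.

>>> play_rows --rotation '[[0,0,0],[0,0,0],[0,0,0],[0,0,0],[0,0,0],[0,0,0],[0,0,0],[0,0,0],[0,0,0]]' --offset '[[0,3,3],[0,4,4],[0,2.5,3],[0,1.5,1.5],[0,0,0],[0,0,0],[0,0,0],[0,0,0],[0,0,0]]' --jaw '[225,225,225,225,225,225,225,225,225]'

```text
time: 17.9
position: [518.4, -22.4, 71.7]
orientation: [-0.254, 0.613, 0.691, -0.286]
force: [-0.7, -0.3, -0.7]
gripper_width: 0.199
finger_force: 40.4
```

```bash
python3 st.py; python3 - <<'E'
from meas import *
s=snap('scene','s8')[0]; t=snap('top','t8')[0]
cv=np.zeros((400,800,3),np.uint8); cv[:,400:]=cv2.resize(s[185:230,232:277],(400,400),interpolation=2); cv[:,:400]=cv2.resize(t[165:235,218:288],(400,400),interpolation=2); cv2.imwrite('pics/f8.png',cv)
E
```

```text
17.9 [518.4 -22.4  71.7] [ 0.094  1.033 -0.285  1.3    0.217  1.632 -0.116] [-0.7 -0.3 -0.7] 0.1989010404078647 40.38010776042938
[[-0.119, 0.703, -0.702], [0.993, 0.084, -0.084], [-0.0, -0.707, -0.708]] tip [477.  -27.3  29.9] delta tool to (477,-27,29.5): [0.3 0.3 0.3]
```

View pics/f8.png

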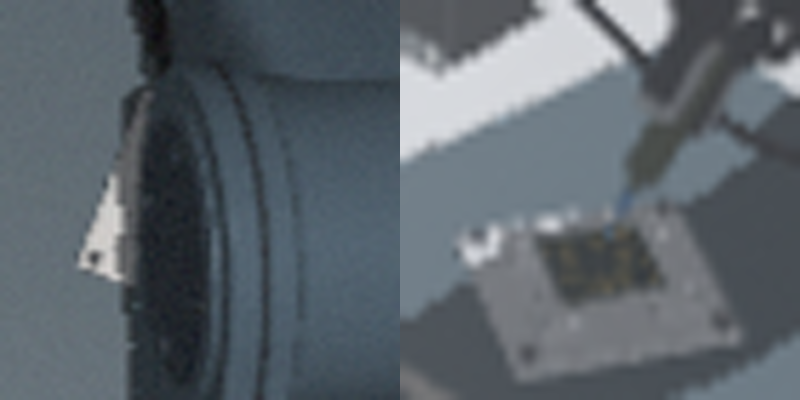

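The needle tip ends at crop (609,235), just above the chip's centre (602,262), matching about 10 mm of height. The syringe leans 45° and the force is near zero. Handing in.

```bash
python3 -c "
from h import *
print(order.hand_in())"
```

```text
the job is handed in; nothing more can be done
None
```

I handed the job in at 17.9 s: the chip is seated in the jig pocket, and the gripper is holding the syringe still at about 45° with the needle tip about 10 mm above the chip's middle; the hand-in gave no verdict.

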